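Open the test-piece box and hold its sliding lid at the line

TASK

Open the blue test-piece box: swing the hasp up off the staple and over until it hangs down outside, then slide the white lid out over that end, without lifting it, until its red line lies over the end wall's outer face, so that the test pieces are bare but the bolts stay covered. The lid would tip there, so finish while still holding it level and still for a colleague to take the test pieces; leave the padlock, the scraper and the label roll where they lie.

Things in the scene. Friction and masses are not known exactly. Their poses are not given: they have to be found in the camera images.
- test_box: blue steel box fixed to the table, 120 (x) x 260 (y) x 130 mm high; origin at the centre of its underside. Its lid lies on ledges 120 mm up, between the side walls (4 mm thick, flush with the lid's top), and slides along +y out over the end wall (outer face y = +130, top 120 mm up). Test pieces lie at y -126 to +46 mm, bolts beyond a divider at y +49 to +126. Tail wall at -y stops the lid
- box_edge (a point): point at the middle of the outer face of the +y end wall, at the height of the lid's top (box frame x 0, y 130, z 130 mm); axes as the box's. The red line belongs above this face
- hasp (a joint): angle of the hasp in rad: 0 closed flat over the lid, 1.57 strap upright, 3.14 strap level outside, 4.0 hanging down outside the end wall (its stop). Past about 1.2 it falls on by its own weight; light friction. While it is closed it blocks the lid
- hasp_hinge (a point): centre of the hasp's hinge pin, 7 mm outside the end wall's outer face, 108 mm above the table; the pin runs along the box's x, does not move
- hasp_tab (a point): centre of the red finger tab at the hasp's free end: 30 mm wide (box x), 9 thick, 28 high, upright when closed, then 76 mm inward (-y) of the pin, 47 mm above it, 25 mm above the lid's top. The strap is a 34 mm wide, 3 mm plate with a slot over the lid's staple. Pinched across its 30 mm width, the tab turns between the fingers while the hasp swings
- lid: loose white plastic board, 108 x 256 x 10 mm, about 0.4 kg, origin at the centre of its underside, y the way it slides out; balance point about the middle. A steel staple (18 mm wide, 18 mm high) stands 96 mm before the centre (+y)
- lid_handle (a point): centre of the grip bar of the lid's steel bow handle: round bar 12 mm thick, about 64 mm long along the lid's x, 36 mm above the lid's top (30 mm free under it), 50 mm from the lid's tail edge
- lid_mark (a point): middle of the 4 mm wide red line across the lid's top, 166 mm behind the lid's front edge and 40 mm before the handle bar; axes as the lid's
- padlock: brass padlock lying flat, 40 x 62 x 16 mm, leave alone; origin under the middle of its body
- scraper: blue hand scraper lying flat, 77 x 174 x 19 mm, leave alone; origin at the centre of its underside
- label_roll: white roll of labels standing on end, 69 mm across, 60 mm high, leave alone; origin at the centre of its underside

How it is judged:
On the way:
1. the hasp is swung off the staple and hangs outside (past 2.8 rad) while the lid is still shut (line more than 140 mm short of the edge) (value of joint hasp above 2.8 rad and y of lid_mark in the frame of box_edge below -0.14 m), for 0.2 s.
At the end, for the whole second after the job is handed in: Hasp hanging outside (past 2.8 rad); middle of the red line within 7 mm of the end wall's outer face; lid seated on its ledges (line within 5 mm of seated height, 8 mm sideways), level within 0.07 rad, at rest, held by the fingers (over 1 N) (value of joint hasp above 2.8 rad and y of lid_mark in the frame of box_edge between -0.007 and 0.007 m and z of lid_mark in the frame of box_edge between -0.005 and 0.005 m and x of lid_mark in the frame of box_edge between -0.008 and 0.008 m and angle between lid's own z axis and vertical below 0.07 rad and linear speed of lid below 0.02 m/s and contact force between the fingers and lid above 1 N); the arm keeps its last pose, push and grip.
It fails at once if the lid is slid more than 25 mm past the line, baring the bolts (y of lid_mark in the frame of box_edge above 0.025 m).
It fails at once if the lid is lifted off its ledges by more than 20 mm (z of lid_mark in the frame of box_edge above 0.02 m).
It fails at once if the lid tips by more than 0.2 rad (angle between lid's own z axis and vertical above 0.2 rad).
It fails at once if the padlock, scraper or label roll is moved more than 30 mm (distance of any of padlock, scraper, label_roll from where it was at the start of the episode above 0.03 m).
It also fails if it takes over 53 s, if anything falls off the work surface, if the arm or the gripper's body presses on something with over 40 N, if the wrist force passes 120 N, or if a joint passes its speed limit or range.

ROBOT

A 6-joint arm with a two-finger parallel gripper is mounted at the origin on a cart in front of the work surface, level with it; the furniture and walls round the work are solid. World frame = base frame: x ahead of the robot, y to its left, z up, the work surface at z = 0. Lengths are in m, angles in rad, forces in N, time in s.
With the tool pointing down it reaches from about 0.3 to 1 m from the base axis. Payload 5.1 kg.
Tool frame: the origin (TCP) lies between the finger pads; the fingertips stand 8 mm ahead of it and the grasp point (between the pads) lies 11 mm behind it; z points along the fingers, y is the line along which they close (so a half turn about z gives the same grasp; the last joint's range is limited). The gripper opens to 95 mm and grips with 3 to 60 N. Pads are 20 mm wide; open, the fingers measure 119 mm over their backs; the gripper's body (75 mm by 180 mm) begins 59 mm behind the grasp point.
Start: joints at [1.176, 0.124, 1.65, -0, 1.367, -0.083], TCP at [0.199, 0.619, 0.187] pointing down, gripper open.
Joint ranges: [-2.61, 2.61], [-1.02, 2.33], [0.03, 2.71], [-1.35, 4.49], [0.32, 2.68], [-2.91, 2.91]. Speed limits (rad/s): [2.57, 2.57, 3.14, 3.14, 3.14, 3.14].

INTERFACE

Orientations are given as a unit quaternion [w, x, y, z].
In Python, from cell import ctrl gives the robot as it stands.
- The arm moves only by the shell command python3 -m crank 'ROWS' [OPENING] [FORCE]. ROWS is JSON, a list of rows, each a list of 4 numbers: the shift along the tool's x, y, z in m, then the turn about the tool's z in rad. In form: [[dx, dy, dz, turn], ...]. A call has 1 to 20 rows; each row shifts and turns the commanded pose from where the row before left it, along the tool's axes as they then stand; what a row does not reach is not made up. A row lasts 1/8 s, in which the tool goes at most 62.5 mm and 10.7 degrees, less where a joint would pass 70% of its speed; a pose out of reach is approached as far as the arm can. A call with a gripper value outside its range is refused whole. OPENING is the opening, from 0 (shut) to 1 (fully open), set as the call begins (- or left out, the last holds). The fingers move at their own pace and stop on an object; FORCE is the grip in N (left out, the last holds). Time passes only in rows, so rows that do not move let the fingers close. It gives the time, the measured TCP pose, the force, the opening and the grip force at its end, in the units of the state.
- ctrl.observe(): the state, without advancing time (a new reading comes with each control period).
- ctrl.camera(name): name is "side" or "top"; returns a dict with "image" (420x560x3 uint8, red, green, blue), "mtx" (3x3 intrinsics, pixels), "k1" (the pictures are not rectified: a ray, as slopes to the right and down, at radius r is drawn at 1 + k1 r^2 times it, then the intrinsics apply), "origin" and "attitude" of the camera in the world. Camera axes: x right, y up, looking along -z (the intrinsics and any distortion apply to the point x, -y, -z); pixel columns grow to the right and rows downward; lengths in m; the calibration is good to about 2 mm. A picture is of the moment at which its call begins. There is no depth.
- ctrl.sign_off(): hands the job in; it is judged then, once.
Trained networks look in a picture, given as the dict that the camera call returned (one of the last four; its "shot" number tells which), for a name from the list of things; names that differ only in an ending like _2 or _b are one class to them, and where a whole thing is asked for, a point or a joint stands for the part that bears it (a point fixed in the world has none). Each returns a list of dicts, best first, with "confidence" (0 to 1); they miss things now and then, are a little off and sometimes report something else, mostly with a low value. They report only what shows in the picture. A call takes as long as a camera call.
- ctrl.boxes_of(picture, name): "rect" ([left, top, right, bottom] in pixels, round what is visible of it).
The state is a dict: "t": time; "joints": joint angles; "joint_velocities": joint speeds; "tau": joint torques, N m; "position": TCP position; "tcp_rot": TCP orientation; "ft_force": force on the tool from outside, world axes, zero at the start; "ft_torque": the same for the moment, N m; "finger_gap": opening from 0.0 (shut) to 1.0 (fully open); "grasp_force": force on a finger pad.
Only numpy, scipy, OpenCV 4.12 (cv2) and the standard library are available. Lean on these libraries where they do the work, as an engineer would, in place of code of your own. Each camera call takes 0.05 s, during which the arm holds its last target. There are 200 camera calls.

## Working session

There is one attempt and no reset: what is moved stays moved. The work goes in short steps, Python scripts to look and compute and a shell command to move; the robot and the scene stay as the last step left them, time stands still between calls to the robot, and variables do not carry over. Pictures are saved under pics/ and viewed, at most 10 in all, crops included, and the job is handed in when it is done.

```bash
mkdir -p pics; ls
python3 - <<'E'
from cell import ctrl
import cv2,numpy as np
s=ctrl.observe();print(s)
for n in("side","top"):
    p=ctrl.camera(n);cv2.imwrite(f"pics/{n}0.png",p["image"][:,:,::-1])
    print(n,p["mtx"],p["k1"],p["origin"],p["attitude"])
    for o in("test_box","hasp_tab","hasp","lid","lid_handle","lid_mark","padlock","scraper","label_roll"):
        for d in ctrl.boxes_of(p,o)[:1]: print(o,d)
E
```

```text
pics
{'t': 0.0, 'joints': array([ 1.17640827e+00,  1.24516674e-01,  1.65168949e+00, -6.24542213e-05,
        1.36749381e+00, -8.26022739e-02]), 'joint_velocities': array([ 0.00198289, -0.00013652, -0.00054044,  0.00019037,  0.00056514,
       -0.00045213]), 'tau': array([-2.69426209e-04, -4.17599452e+01, -3.59938610e+01,  7.73992552e-02,
        4.90879279e-02, -1.57839122e-04]), 'position': array([0.19916701, 0.61798807, 0.18577047]), 'tcp_rot': array([-2.19205970e-04,  1.55255876e-01,  9.87873728e-01, -1.03106126e-03]), 'ft_force': array([-0.04226963, -0.12303705, -1.08788633]), 'ft_torque': array([ 0.00775359, -0.02866781,  0.00477264]), 'grasp_force': 0.0, 'finger_gap': 1.0013941542729592}
side [[396.14111055   0.         275.99324101]
 [  0.         396.14111055 216.64940617]
 [  0.           0.           1.        ]] -0.04194176144725961 [ 1.07392133 -0.05767712  0.99640719] [0.72402074 0.21265132 0.19308298 0.62713024]
test_box {'rect': [244.2, 179.1, 344.6, 246.9], 'confidence': 0.96}
hasp_tab {'rect': [311.1, 185.3, 346.6, 202.0], 'confidence': 0.52}
hasp {'rect': [315.1, 18
[... 518 characters left out ...]
9259579896 [0.40293587 0.02121425 1.13440928] [-0.69956172 -0.02922024  0.02527924  0.71352683]
test_box {'rect': [187.8, 178.7, 326.3, 240.1], 'confidence': 0.71}
hasp_tab {'rect': [188.2, 201.7, 231.0, 218.2], 'confidence': 0.88}
hasp {'rect': [187.9, 202.6, 228.6, 221.7], 'confidence': 0.86}
lid {'rect': [190.1, 185.9, 319.3, 240.2], 'confidence': 0.74}
lid_handle {'rect': [191.6, 181.0, 316.5, 236.6], 'confidence': 0.79}
lid_mark {'rect': [189.7, 185.1, 318.9, 237.5], 'confidence': 0.78}
padlock {'rect': [192.0, 259.6, 222.0, 287.4], 'confidence': 0.83}
scraper {'rect': [352.2, 175.0, 429.3, 211.5], 'confidence': 0.94}
label_roll {'rect': [215.6, 123.9, 246.4, 158.1], 'confidence': 0.58}
```

Run:
```python
import cv2
a=cv2.imread("pics/top0.png")[165:255,170:340];b=cv2.imread("pics/side0.png")[165:260,230:360]
cv2.imwrite("pics/topc.png",cv2.resize(a,None,fx=4.7,fy=4.7,interpolation=cv2.INTER_CUBIC))
cv2.imwrite("pics/sidec.png",cv2.resize(b,None,fx=6,fy=6,interpolation=cv2.INTER_CUBIC))
```

```text
(no output)
```

View pics/topc.png

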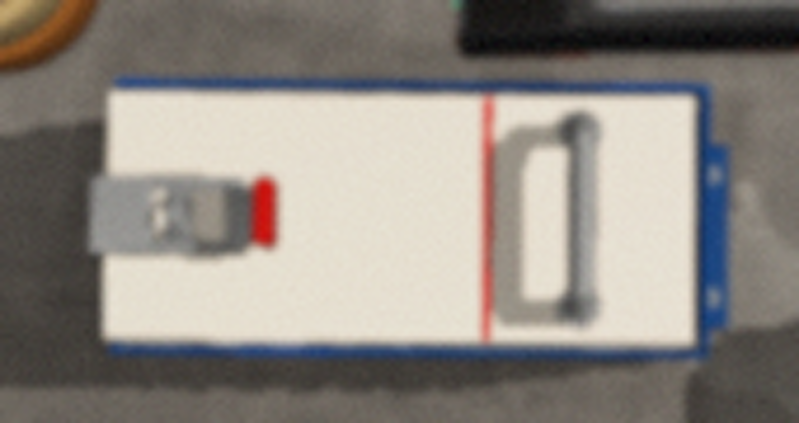

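View pics/top0.png

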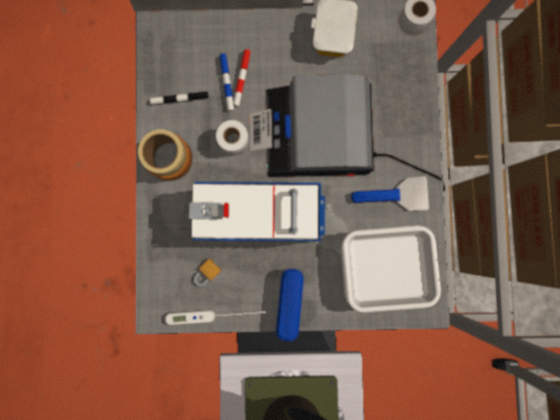

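View pics/sidec.png

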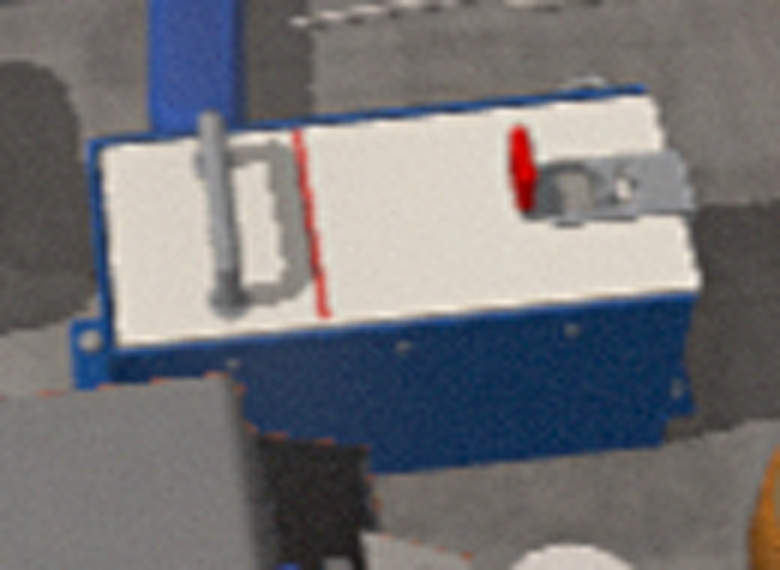

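The top view shows the box lying with its +y end to the left. The tab is at about crop (264,212), the red line at about x=488 and the bar at x≈582, y 128–305. The side view agrees: closed hasp at right, bar at left.

```bash
cat > h.py <<'E'
import numpy as np,cv2
from scipy.spatial.transform import Rotation as R
def rot(q): return R.from_quat(np.roll(q,-1)).as_matrix()
def ray(p,uv):
    x=cv2.undistortPoints(np.array([[uv]],float),p["mtx"],np.array([p["k1"],0,0,0.]))[0,0]
    return rot(p["attitude"])@np.array([x[0],-x[1],-1])
def at(p,uv,z):
    d=ray(p,uv);o=np.array(p["origin"]);return o+d*(z-o[2])/d[2]
def proj(p,X):
    c=rot(p["attitude"]).T@(np.array(X)-p["origin"]);s=np.array([c[0],-c[1]])/-c[2]
    s=s*(1+p["k1"]*(s@s));return p["mtx"][:2,:2]@s+p["mtx"][:2,2]
E
python3 - <<'E'
from h import *
from cell import ctrl
p=ctrl.camera("top");s=ctrl.camera("side")
np.set_printoptions(precision=4,suppress=True)
T=lambda u,v,z:at(p,(170+(u+.5)/4.7-.5,165+(v+.5)/4.7-.5),z)
S=lambda u,v,z:at(s,(230+(u+.5)/6-.5,165+(v+.5)/6-.5),z)
for n,u,v,z in[("fl",108,90,.13),("fr",103,342,.13),("tl",698,95,.13),("tr",698,348,.13),("line",489,95,.13),("line",487,342,.13),("tab",264,213,.169),("bar",582,128,.17),("bar",582,305,.17)]: print(n,T(u,v,z))
print()
for n,u,v,z in[("f",645,97,.13),("f",697,292,.13),("t",103,150,.13),("t",118,346,.13),("line",296,130,.13),("line",323,315,.13),("tabtop",521,128,.169),("tab",522,170,.155),("bar",208,120,.168),("bar",230,300,.168)]: print(n,S(u,v,z))
o=ctrl.observe();print(o["t"],rot(o["tcp_rot"]))
E
```

```text
fl [0.5237 0.1942 0.13  ]
fr [0.4141 0.1971 0.13  ]
tl [ 0.5163 -0.0631  0.13  ]
tr [ 0.4064 -0.0602  0.13  ]
line [0.5182 0.028  0.13  ]
line [0.4107 0.031  0.13  ]
tab [0.466  0.1227 0.169 ]
bar [ 0.4989 -0.0109  0.17  ]
bar [ 0.425  -0.0092  0.17  ]

f [0.4136 0.1953 0.13  ]
f [0.5235 0.1935 0.13  ]
t [ 0.407  -0.0566  0.13  ]
t [ 0.5141 -0.0606  0.13  ]
line [0.4088 0.0325 0.13  ]
line [0.5113 0.0296 0.13  ]
tabtop [0.4523 0.1263 0.169 ]
tab [0.4648 0.1252 0.155 ]
bar [ 0.4267 -0.0091  0.168 ]
bar [ 0.5228 -0.0117  0.168 ]
1.1 [[-0.9518  0.3067  0.    ]
 [ 0.3067  0.9518  0.    ]
 [-0.      0.     -1.    ]]
```

```bash
python3 -m crank '[[-0.0338,-0.0321,-0.005,0],[-0.0338,-0.0321,-0.005,0],[-0.0338,-0.0321,-0.005,0],[-0.0338,-0.0321,-0.005,0],[-0.0338,-0.0321,-0.005,0],[-0.0338,-0.0321,-0.005,0],[-0.0338,-0.0321,-0.005,0],[-0.0338,-0.0321,-0.005,0],[-0.0338,-0.0321,-0.005,0],[-0.0338,-0.0321,-0.005,0],[-0.0338,-0.0321,-0.005,0],[-0.0338,-0.0321,-0.005,0],[0,0,0,0.184],[0,0,0,0.184],[0,0,0,0.184],[0,0,0,0.184],[0,0,0,0.184],[0,0,0,0.184],[0,0,0,0.184],[0,0,0,0]]' 0.6
python3 - <<'E'
from h import *
from cell import ctrl
np.set_printoptions(precision=4,suppress=True)
o=ctrl.observe();p=ctrl.camera("side");print(o["position"],rot(o["tcp_rot"]),o["joints"])
cv2.imwrite("pics/s1.png",cv2.resize(p["image"][120:260,220:400,::-1],None,fx=4,fy=4,interpolation=cv2.INTER_CUBIC))
M=rot(o["tcp_rot"]); print("move",M.T@(np.array([.4662,.1265,.158])-o["position"]))
th=np.linspace(0,1.6,13);f=np.radians(148.27)-th;P=89.4*np.c_[np.cos(f),np.sin(f)];print(np.diff(P,axis=0))
E
```

```text
t: 3.6
position: [0.4673, 0.1276, 0.2472]
tcp_rot: [0.0, 0.717, 0.698, 0.0]
ft_force: [0.9, -0.8, -0.0]
finger_gap: 0.602
grasp_force: 0.0
[0.4673 0.1276 0.2472] [[ 0.0269  0.9996  0.0002]
 [ 0.9996 -0.0269  0.    ]
 [ 0.      0.0002 -1.    ]] [ 0.1557 -0.2834  1.9331  0.      1.4916  0.1825]
move [-0.0011 -0.0011  0.0892]
[[ 6.9253  9.6911]
 [ 8.1521  8.6844]
 [ 9.2343  7.5236]
 [10.1525  6.2292]
 [10.8905  4.8243]
 [11.4351  3.3337]
 [11.7768  1.7839]
 [11.9095  0.2025]
 [11.8307 -1.3825]
 [11.5419 -2.943 ]
 [11.0482 -4.4512]
 [10.3584 -5.8804]]
```

View pics/s1.png

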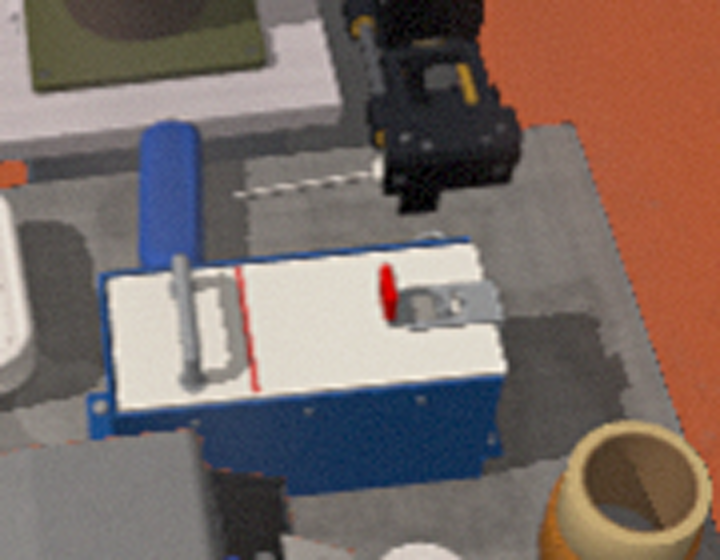

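The tab is untouched at crop (390,292), and the gripper hangs above and behind it at around (420,200). Next I'll check that this matches the projected TCP, then descend.

```bash
python3 - <<'E'
from h import *
from cell import ctrl
p=ctrl.camera("side");o=ctrl.observe();M=rot(o["tcp_rot"])
for d in([0,0,0],[0,.04,.008],[0,-.04,.008]):print((proj(p,o["position"]+M@np.array(d))-[220,120])*4)
E
python3 -m crank '[[-0.001,-0.001,0.02,0],[0,0,0.025,0],[0,0,0.025,0],[0,0,0.012,0],[0,0,0,0]]' 0.6
python3 - <<'E'
from h import *
from cell import ctrl
for n,(a,b,c,d) in(("side",(165,255,240,370)),("top",(150,250,170,330))):
    p=ctrl.camera(n);cv2.imwrite(f"pics/{n}2.png",cv2.resize(p["image"][a:b,c:d,::-1],None,fx=5,fy=5,interpolation=cv2.INTER_CUBIC))
E
```

```text
[401.75493839 204.18120857]
[412.305278   263.54933346]
[389.62474704 163.84653561]
t: 4.32
position: [0.4653, 0.1265, 0.1635]
tcp_rot: [-0.001, 0.717, 0.697, -0.001]
ft_force: [0.7, 0.3, -0.6]
finger_gap: 0.599
grasp_force: 0.0
```

View pics/side2.png

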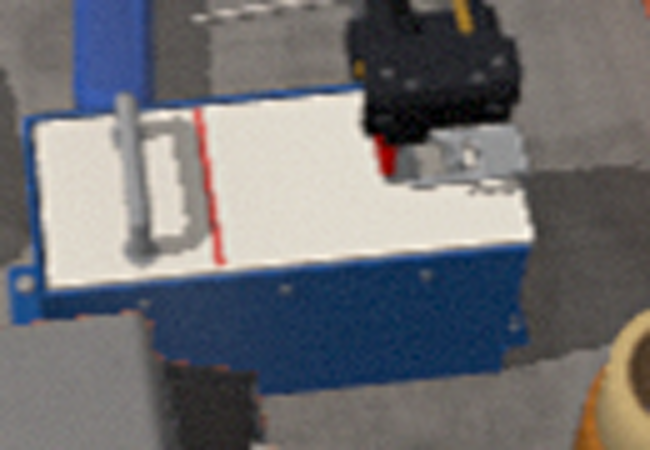

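Run:
```python
from h import *
from cell import ctrl
p=ctrl.camera("side");o=ctrl.observe();M=rot(o["tcp_rot"]);print(o["position"])
f=lambda X:((proj(p,X)-[240,165])*5).round()
for d in([-.01,.029,.008],[.01,.029,.008],[-.01,.041,.008],[.01,.041,.008]):print(d,f(o["position"]+M@np.array(d)))
for x in(.4505,.4805):
  for y in(.1225,.127):
   for z in(.141,.169):print(x,y,z,f([x,y,z]))
```

```text
[0.46696711 0.12671622 0.16611968]
[-0.01, 0.029, 0.008] [377. 185.]
[0.01, 0.029, 0.008] [415. 182.]
[-0.01, 0.041, 0.008] [381. 204.]
[0.01, 0.041, 0.008] [419. 200.]
0.4505 0.1225 0.141 [371. 135.]
0.4505 0.1225 0.169 [374. 103.]
0.4505 0.127 0.141 [379. 134.]
0.4505 0.127 0.169 [383. 102.]
0.4805 0.1225 0.141 [382. 180.]
0.4805 0.1225 0.169 [386. 148.]
0.4805 0.127 0.141 [390. 179.]
0.4805 0.127 0.169 [394. 147.]
```

View pics/top2.png

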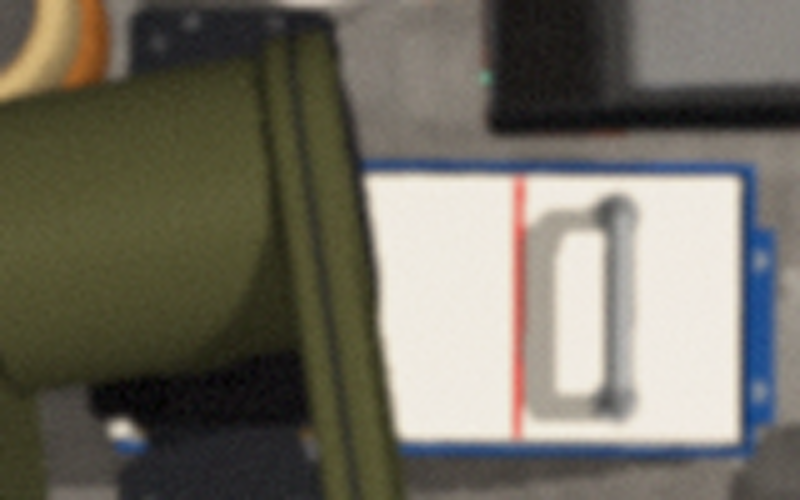

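Run:
```python
from h import *
from cell import ctrl
o=ctrl.observe();M=rot(o["tcp_rot"]);out=[]
for n,(a,b,c,d) in(("side",(100,215,270,390)),("top",(140,250,165,285))):
    p=ctrl.camera(n);im=cv2.resize(p["image"][a:b,c:d,::-1],None,fx=3.3*1,fy=3.3,interpolation=cv2.INTER_CUBIC)
    f=lambda q:tuple(int(v) for v in (proj(p,o["position"]+M@np.array(q))-[c,a])*3.3)
    def box(x,y0,y1,z,col):
        cv2.polylines(im,[np.array([f(q) for q in([-x,y0,z],[x,y0,z],[x,y1,z],[-x,y1,z])])],True,col,1)
    box(.01,.0285,.041,.008,(0,255,0));box(.01,-.041,-.0285,.008,(0,255,255))
    box(.0375,-.09,.09,-.07,(255,0,255))
    out.append(im[:363])
cv2.imwrite("pics/ov.png",np.hstack(out))
```

```text
(no output)
```

View pics/ov.png

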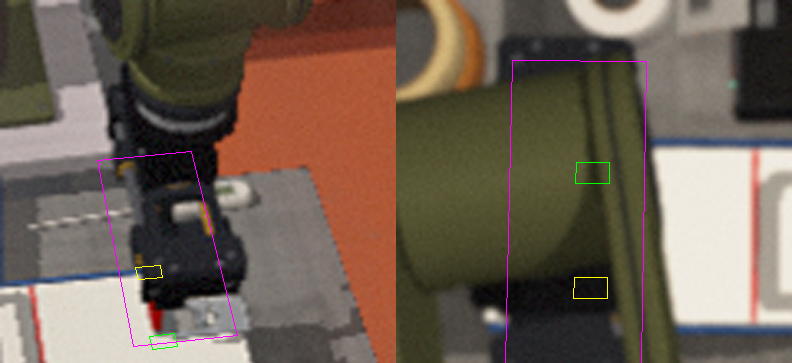

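Run:
```python
from h import *
from cell import ctrl
p=ctrl.camera("top");s=ctrl.camera("side")
for (u,v),(a,b) in(((141,47),(220,250)),((197,47),(172,267)),((104,38),(245,262)),((237,38),(135,280))):
    d1=ray(p,(165+u/3.3,140+v/3.3));d2=ray(s,(270+a/3.3,100+b/3.3))
    A=np.c_[d1,-d2];t=np.linalg.lstsq(A,s["origin"]-p["origin"],rcond=None)[0]
    x,y=p["origin"]+t[0]*d1,s["origin"]+t[1]*d2;print((x+y)/2,x-y)
o=[ctrl.observe()]
print(o[0]["position"],o[0]["joints"])
for d in ctrl.boxes_of(s,"hasp_tab")[:2]:print(d)
```

```text
[0.54933302 0.13758039 0.32606286] [-0.000819   -0.00510293 -0.00086594]
[0.5503134  0.10839334 0.31514547] [-0.00011384 -0.0007799  -0.00010308]
[0.55547361 0.15577369 0.31795394] [-0.00029142 -0.00181836 -0.00035198]
[0.55479333 0.08557231 0.31152159] [0.0006006  0.00453944 0.00047875]
[0.46682779 0.12668637 0.16599831] [ 1.53974847e-01 -2.42004638e-01  2.03531151e+00 -2.71729404e-05
  1.34664831e+00  1.82877141e-01]
{'rect': [314.5, 188.8, 347.2, 203.3], 'confidence': 0.5}
```

The overlay shows the near fingertip well above where I predicted it: black ends at row 300, against 340 predicted, and the red tab is visible in front. I'll measure it numerically with a pixel class map.

```bash
cat >> h.py <<'E'
def amap(im,r0,r1,c0,c1):
    for r in range(r0,r1):
        s=""
        for c in range(c0,c1):
            R_,G,B=map(int,im[r,c]); m=max(R_,G,B)
            s+="R" if R_>1.6*G+20 else "B" if B>1.4*R_+15 else "#" if m<62 else "W" if m>195 else "+" if m>120 else "."
        print(r,s)
E
python3 - <<'E'
from h import *
from cell import ctrl
s=ctrl.camera("side");print("cols from 300");amap(s["image"],165,210,300,352)
o=ctrl.observe();M=rot(o["tcp_rot"])
for y in(-.035,.0285,.041):print(y,proj(s,o["position"]+M@np.array([0,y,.008])))
E
```

```text
cols from 300
165 +++++++......#########.++......++.###...++++++..++++
166 ....++...+....########..........++#####.+++++....+.+
167 ....++++++....#################.++.####..+++......++
168 .++++++++..####################.++.####..++++...+..+
169 ++.++.++..#####################.++.#####.++++.....+.
170 .......+..######################.+.#####..++++....++
171 ..........#######################..######...++.+...+
172 .......+..#################################.++++++++
173 +......+.##################################..+++++++
174 ...++.....#################################..+++++++
175 +++++.+++.##################################.++++.++
176 +++++++++.##############################.###.+++.+++
177 ..++++.++.#..##########################..###..++++++
178 .++++...+.#..####..#########################..++++++
179 .......++....###...################..########.++++++
180 .......++..###########.############..#######..+++++.
181 +.++.++.....B#########..####################..++++++
182 ...BBBBBBBBBB###############################..++++++
183 BBBBB...+++++###############################..+++++.
184
[... 882 characters left out ...]
+++.++++++++++++++++......
200 WWWWWWWWWWWWWWWW+.......+++++++++++++++++...........
201 WWWWWWWWWWWWWWWWW+.+++++++++++++..+++WWW+++.........
202 WWWWWWWWWWWWWWWWWWWWWW++++++WWWWWWWW++++++++........
203 WWWWWWWWWWWWWWWWWWWWWWWWWWWWWWWWWWW++++++++W+.......
204 WWWWWWWWWWWWWWWWWWWWWWWWWWWWWWWWWWWWWWWWWWWW+.......
205 WWWWWWWWWWWWWWWWWWWWWWWWWWWWWWWWWWWWWWWWWWWW+.......
206 WWWWWWWWWWWWWWWWWWWWWWWWWWWWWWWWWWWWWWWWWWWWW+......
207 WWWWWWWWWWWWWWWWWWWWWWWWWWWWWWWWWWWWWWWWWWWWW+......
208 WWWWWWWWWWWWWWWWWWWWWWWWWWWWWWWWWWWWWWWWWWWWW+......
209 WWWWWWWWWWWWWWWWWWWWWWWWWWWWWWWWWWWWWWWWWWWWW+......
-0.035 [315.12786411 182.44005078]
0.0285 [319.15155836 201.52850703]
0.041 [319.97500949 205.44050297]
```

```bash
python3 -m crank '[[0,0,0.01,0],[0,0,0.01,0],[0,0,0,0]]'
python3 - <<'E'
from h import *
from cell import ctrl
s=ctrl.camera("side");amap(s["image"],178,210,300,352)
print(ctrl.observe()["position"])
E
```

```text
t: 5.15
position: [0.4651, 0.1264, 0.1432]
tcp_rot: [-0.001, 0.717, 0.697, -0.001]
ft_force: [-0.6, -0.5, 0.5]
finger_gap: 0.597
grasp_force: 0.0
178 ......+..################################...++++++++
179 .........#################################.+++++++++
180 ......++.#################################..++++++++
181 ..++++++.#################################..++++++++
182 ...BBBBBBB################################..++++++++
183 BBB.BB.++...#########################...###.++++++++
184 ++WWWWWWW+..####..#########################.+++++++.
185 WWWWWWWWW+..####..################.########.++++++++
186 WWWWWWWWW+...########..###########..#######.++++++++
187 WWWWWWWWWWWW+########..####################.++++++++
188 WWWWWWWWWWWW+##############################.++++++++
189 WWWWWWWWWWW+.##############################.++++++.+
190 WWWWWWWWWWW+.##############################..+++++++
191 WWWWWWWWWWW+.############################.++++..++++
192 WWWWWWWWWWW+.############################++++...++++
193 WWWWWWWWWWW+#############################++++.......
194 WWWWWWWWWWW+###########B##############
[... 204 characters left out ...]
W+#R######.++++....++++++++++++.......
199 WWWWWWWWWWWWWWWW+RR.....++++++++++++++++++..........
200 WWWWWWWWWWWWWWWW+.......++++++++++++++++............
201 WWWWWWWWWWWWWWWWW+.++++++++++++++.+++WWW+++.........
202 WWWWWWWWWWWWWWWWWWWWWW+.++++WWWWWW++++++++++........
203 WWWWWWWWWWWWWWWWWWWWWWWWWWWWW+++++++++++++++........
204 WWWWWWWWWWWWWWWWWWWWWWWWWWW++++++++++++++WWW+.......
205 WWWWWWWWWWWWWWWWWWWWWWWWWWWWWWWWWWWWWWWWWWWW+.......
206 WWWWWWWWWWWWWWWWWWWWWWWWWWWWWWWWWWWWWWWWWWWWW+......
207 WWWWWWWWWWWWWWWWWWWWWWWWWWWWWWWWWWWWWWWWWWWWW+......
208 WWWWWWWWWWWWWWWWWWWWWWWWWWWWWWWWWWWWWWWWWWWWW+......
209 WWWWWWWWWWWWWWWWWWWWWWWWWWWWWWWWWWWWWWWWWWWWW+......
[0.4656433  0.12651869 0.14401679]
```

```bash
python3 -m crank '[[0,0,0.005,0],[0,0,0.005,0],[0,0,0,0],[0,0,0,0]]'
python3 - <<'E'
from h import *
from cell import ctrl
s=ctrl.camera("side");amap(s["image"],188,206,305,350)
p=[ctrl.observe()];print(p[0]["position"],p[0]["ft_force"])
o=np.array(s["origin"])
for r in(191.5,):
    d=ray(s,(330,r));t=(.555-o[0])/d[0];print("body bottom end",o+t*d)
E
```

```text
t: 5.7
position: [0.4663, 0.1266, 0.1351]
tcp_rot: [0.0, 0.717, 0.697, 0.0]
ft_force: [0.4, 0.3, 0.4]
finger_gap: 0.604
grasp_force: 0.0
188 WWWW+..#####################...#######.++++++
189 WWWWWW++#######..####################..++++++
190 WWWWWW+.#############################...+++++
191 WWWWWW+.#############################......++
192 WWWWWW+.#############################.++...++
193 WWWWWW+#############################.+++.....
194 WWWWWW+.############################.++......
195 WWWWWW+########################B####++++.....
196 WWWWWW+#######B####################.+++++....
197 WWWWWW+#######################....+++++++....
198 WWWWWW+##############........+++++++++++.....
199 WWWWWW+....########.+++++++++++++++++........
200 WWWWWWWWWW+########.++++++++++++++++.........
201 WWWWWWWWWWW+..+++++++++++++.++++WWW++++......
202 WWWWWWWWWWWWWWWWW++++++WWWWWW++++++++++......
203 WWWWWWWWWWWWWWWWWWWWWWWWWWWW+++++++++++......
204 WWWWWWWWWWWWWWWWWWWWWW++++++++++++++++++.....
205 WWWWWWWWWWWWWWWWWWWWW++++++++++WWWWWWWW+.....
[0.46643013 0.12664568 0.13526886] [ 1.26390193  0.22486099 -0.12545653]
body bottom end [0.555      0.12908764 0.27886468]
```

```bash
python3 -m crank '[[0,0,0.005,0],[0,0,0.005,0],[0,0,0.005,0],[0,0,0,0]]'
python3 - <<'E'
from h import *
from cell import ctrl
s=ctrl.camera("side");amap(s["image"],194,212,305,350)
p=[ctrl.observe()];print(p[0]["position"],p[0]["ft_force"])
for z in(.12,.135,.15,.165):print(z,[proj(s,[x,.1265,z]).round(1) for x in(.4955,.508)])
E
```

```text
t: 6.25
position: [0.4658, 0.1265, 0.1193]
tcp_rot: [-0.0, 0.717, 0.697, -0.001]
ft_force: [0.5, 0.2, -0.6]
finger_gap: 0.601
grasp_force: 0.0
194 WWWWWW+#########.####################++......
195 WWWWWW+##############################+++.....
196 WWWWWW+##############################.+++....
197 WWWWWW+#############################..+++....
198 WWWWWW+############################...+++....
199 WWWWWW+############################..........
200 WWWWW+.###########################...........
201 WWWWW+.################........+W+++++.......
202 WWWWWW+############..++WWWWWW++++++++++......
203 WWWWWW+..+.#######.+WWWWWWWW+++++++++++......
204 WWWWWWWWW+...+++++WWWW++++++++++++++++++.....
205 WWWWWWWWWWWWWWWW++++++++++++++++++++++++.....
206 WWWWWWWWWWWWWWW+++++++++++++WWWWWW++++++.....
207 WWWWWWWWWWWWWWWWWWWWWWWWWWWWWWWWWW++++++.....
208 WWWWWWWWWWWWWWWWWWWWWWWWWWWWWWWWWWWWWWW++....
209 WWWWWWWWWWWWWWWWWWWWWWWWWWWWWWWWWWWWWWW++....
210 WWWWWWWWWWWWWWWWWWWWWWWWWWWWWWWWWWWWWWW++....
211 WWWWWWWWWWWWWWWWWWWWWWWWWWWWWWWWWWWWWWW++....
[0.46604393 0.12659014 0.11967449] [-0.15948628 -0.44606241 -0.42276099]
0.12 [array([318.3, 209.8]), array([319.3, 213.6])]
0.135 [array([318.8, 206.6]), array([319.7, 210.5])]
0.15 [array([319.2, 203.3]), array([320.2, 207.2])]
0.165 [array([319.7, 200. ]), array([320.6, 203.9])]
```

Pixels put the fingertips about 50 mm above the reported height (now ≈0.162). I'll lower 12 mm and close.

```bash
python3 -m crank '[[0,0,0.006,0],[0,0,0.006,0],[0,0,0,0]]'; python3 -m crank '[[0,0,0,0],[0,0,0,0],[0,0,0,0],[0,0,0,0],[0,0,0,0],[0,0,0,0]]' 0 15
python3 - <<'E'
from h import *
from cell import ctrl
s=ctrl.camera("side");amap(s["image"],188,208,305,350)
E
```

```text
t: 6.68
position: [0.4657, 0.1265, 0.1072]
tcp_rot: [-0.0, 0.717, 0.697, -0.001]
ft_force: [0.6, 0.8, -0.1]
finger_gap: 0.598
grasp_force: 0.0
t: 7.42
position: [0.4671, 0.1267, 0.1084]
tcp_rot: [0.001, 0.717, 0.697, 0.001]
ft_force: [5.5, 1.3, -1.9]
finger_gap: 0.311
grasp_force: 15.0
188 WW+......#########################...++++++++
189 WW+.....###########################.....+++++
190 WW+...#############################.+...+++++
191 WWWW++.############################.++..+++++
192 WWWWWW+########################..###++.......
193 WWWWWW.#############################.++......
194 WWWWWW+####..#######################.++......
195 WWWWWW+####################..#######.++......
196 WWWWWW+########.############.#######.........
197 WWWWWW+#########.####################........
198 WWWWWW+##############################........
199 WWWWWW+#############################.........
200 WWWWWW+############################..........
201 WWWWW+.###########################..++.......
202 WWWWW+.###########################.++++......
203 WWWWW+.##########################..++++......
204 WWWWW+.###############.....++.++++++++++.....
205 WWWWW+.#####.....++++WWWWWWWWWWWWW++++W+.....
206 WWWWWW+++++WWWWWWWWWWWWWWWWWWWWWWW++++WW+....
207 WWWWWWWWWWWWWWWWWWWWWWWWWWWWWWWWWW++++WW+....
```

```bash
python3 -m crank '[[0.0069,0,-0.0097,0],[0.0082,0,-0.0087,0],[0.0092,0,-0.0075,0],[0,0,0,0]]'
```

```text
t: 7.98
position: [0.4679, 0.1513, 0.1347]
tcp_rot: [0.001, 0.717, 0.697, 0.001]
ft_force: [4.1, 1.4, 1.1]
finger_gap: 0.313
grasp_force: 15.0
```

Low force and still gripping, so I continue the arc.

```bash
python3 -m crank '[[0.0102,0,-0.0062,0],[0.0109,0,-0.0048,0],[0.0114,0,-0.0033,0],[0.0118,0,-0.0018,0],[0.0119,0,-0.0002,0],[0.0118,0,0.0014,0],[0.0115,0,0.0029,0],[0.011,0,0.0045,0],[0.0104,0,0.0059,0],[0,0,0,0]]'
python3 - <<'E'
from h import *
from cell import ctrl
s=ctrl.camera("side");amap(s["image"],178,208,305,365)
E
```

```text
t: 9.22
position: [0.4707, 0.2536, 0.136]
tcp_rot: [0.0, 0.717, 0.697, 0.002]
ft_force: [5.5, 1.9, 3.9]
finger_gap: 0.315
grasp_force: 15.0
178 +.+.+++.+...+++....+++++++....+.++.....+++++++++++++RRRR....
179 ...+++++++++.++++.+++....++..BBB+.......+++++.++++++RRRRRRR.
180 ..+++..+.+........BBBBBBBBBBBBBB........+++++++++++++RRRRRRR
181 +++.....BBBBBBBBBBBBBB.+++++WWWWW++...++++++++++.++++RRRRRRR
182 BBBBBBBBB....++++WWWWWWWWWWWWWWWWW+....++++++++..++++RRRRRRR
183 ...++++WWWWWWWWWWWWWWWWWWWWWWWWWWW+...++++++++....+++RRRRRRR
184 WWWWWWWWWWWWWWWWWWWWWWWWWWWWWWWWWW+..+.+++++++....++++RRRRRR
185 WWWWWWWWWWWWWWWWWWWWWWWWWWWWWWWWWW+++++++++++++...++.+RRRRRR
186 WWWWWWWWWWWWWWWWWWWWWWWWWWWWWWWWWWW+.+.+++++++.......++RR+..
187 WWWWWWWWWWWWWWWWWWWWWWWWWWWWWWWWWWW++.++++++++......++++++.#
188 WWWWWWWWWWWWWWWWWWWWWWWWWWWWWWWWWWW+..++++++++....++++++++.#
189 WWWWWWWWWWWWWWWWWWWWWWWWWWWWWWWWWWW++.+++++++++...+++++++..#
190 WWWWWWWWWWWWWWWWWWWWWWWWWWWWWWWWWWWW+.++++++++..+....+++...#
191 WWWWWWWWWWWWWWWWWWWWWWWWWWWWWWWWWWWW++.++++++..++...+.....##
192 WWWWWWWWWWWWWWWWWWWWWWWWW++WWWWWWWWW+......++.
[... 289 characters left out ...]
WWWWWWWWWWWWWW++.+++++WWWWW+....+++++..........++.
198 WWWWWWWWWWWWWWWWWWWWWWWW++..+++WWWWWWW+...+++++.............
199 WWWWWWWWWWWWWWWWWWWWWWWW++..++WWWWWWWW+...++++++............
200 WWWWWWWWWWWWWWWWWWWWWWWWW++++WWWWWWWWW+....+++++............
201 WWWWWWWWWWWWWWWWWWWWWWWWW++++WWWWWWWWW+....+++++............
202 WWWWWWWWWWWWWWWWWWWWWWWWWWWWWWWWWWWWWWW+...++++++...........
203 WWWWWWWWWWWWWWWWWWWWWWWWWWWWWWWWWWWWWWW+...++++++...........
204 WWWWWWWWWWWWWWWWWWWWWWWWWWWWWWWWWWWWWWW+....+++.............
205 WWWWWWWWWWWWWWWWWWWWWWWWWWWWWWWWWWWWWWW+....................
206 WWWWWWWWWWWWWWWWWWWWWWWWWWWWWWWWWWWWWWWW+...................
207 WWWWWWWWWWWWWWWWWWWWWWWWWWWWWWWWWWWWWWWW+...................
```

```bash
python3 -m crank '[[0.009,0,0.006,0],[0,0,0,0],[0,0,0,0]]' - ; python3 -m crank '[[0,0,0,0],[0,0,0,0],[0,0,0,0],[0,0,0,0],[0,0,-0.03,0],[0,0,-0.03,0],[0,0,-0.03,0],[0,0,0,0]]' 0.9
python3 - <<'E'
from h import *
from cell import ctrl
p=ctrl.camera("top");s=ctrl.camera("side")
a=s["image"][140:260,240:400,::-1];cv2.imwrite("pics/s3.png",cv2.resize(a,None,fx=4.5,fy=4.5,interpolation=cv2.INTER_CUBIC))
E
```

```text
t: 9.65
position: [0.471, 0.2622, 0.1297]
tcp_rot: [0.0, 0.717, 0.697, 0.001]
ft_force: [6.7, 2.3, 2.4]
finger_gap: 0.314
grasp_force: 15.0
t: 10.65
position: [0.4716, 0.2614, 0.2226]
tcp_rot: [0.001, 0.717, 0.697, 0.003]
ft_force: [0.1, -0.7, -0.7]
finger_gap: 0.901
grasp_force: 0.0
```

View pics/s3.png

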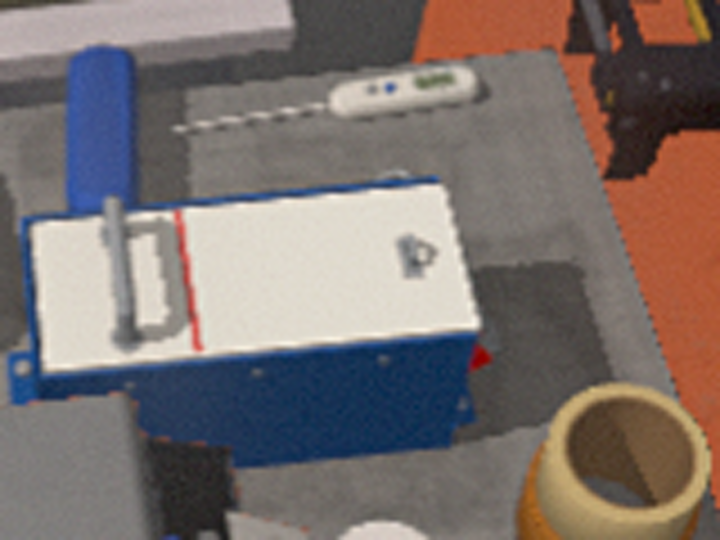

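The hasp hangs outside (red tab at (480,355)), the lid is shut and the staple is free. Next is the handle: bar centre ≈ (0.4615, −0.0102).

```bash
python3 -m crank '[[-0.034,-0.0003,0,0],[-0.034,-0.0003,0,0],[-0.034,-0.0003,0,0],[-0.034,-0.0003,0,0],[-0.034,-0.0003,0,0],[-0.034,-0.0003,0,0],[-0.034,-0.0003,0,0],[-0.034,-0.0003,0,0],[0,0,0,0.1745],[0,0,0,0.1745],[0,0,0,0.1745],[0,0,0,0.1745],[0,0,0,0.1745],[0,0,0,0.1745],[0,0,0,0.1745],[0,0,0,0.1745],[0,0,0,0.1745],[0,0,0,0]]' 0.6
python3 - <<'E'
from h import *
from cell import ctrl
np.set_printoptions(precision=4,suppress=True)
o=ctrl.observe();M=rot(o["tcp_rot"]);print(o["position"],o["joints"]);print(M)
print("move",M.T@(np.array([.4615,-.0102,.108])-o["position"]))
p=ctrl.camera("top");s=ctrl.camera("side")
a=s["image"][130:250,210:370,::-1];cv2.imwrite("pics/s4.png",cv2.resize(a,None,fx=4.5,fy=4.5,interpolation=cv2.INTER_CUBIC))
for y in(-.0285,.0285):print((proj(s,o["position"]+[0,0,.045]+M@np.array([0,y,.008]))-[210,130])*4.5)
E
```

```text
t: 13.0
position: [0.4589, -0.0109, 0.2175]
tcp_rot: [-0.0, 1.0, -0.013, -0.002]
ft_force: [-0.8, 1.2, -0.5]
finger_gap: 0.603
grasp_force: 0.0
[ 0.4589 -0.0109  0.2175] [-0.1409 -0.3309  2.0188  0.      1.4571  1.4567]
[[ 0.9996 -0.0267 -0.0033]
 [-0.0267 -0.9996  0.0005]
 [-0.0033 -0.0004 -1.    ]]
move [ 0.003  -0.0008  0.1095]
[294.6635 188.4323]
[189.2401 198.5672]
```

View pics/s4.png

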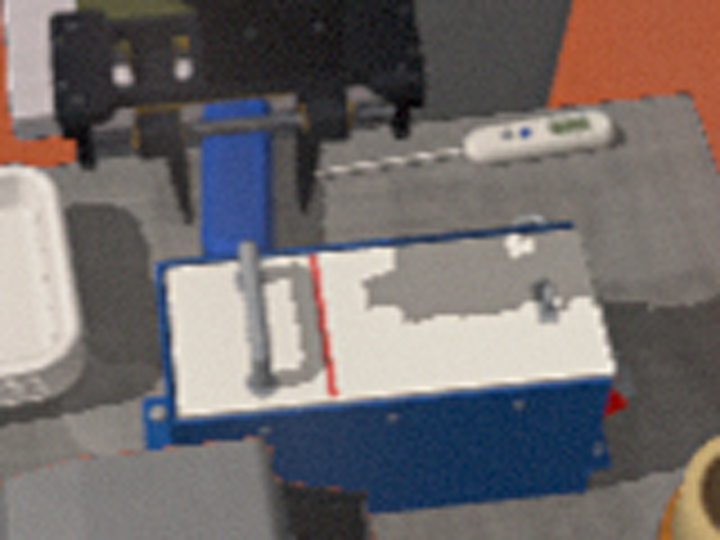

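The tapered tips are at (187,222) and (305,210), straddling the bar's line. The z offset now looks nearer 0.035, so I'll descend to reported z ≈ 0.117.

```bash
python3 -m crank '[[0.003,-0.001,0.025,0],[0,0,0.03,0],[0,0,0.025,0],[0,0,0.01,0],[0,0,0.005,0],[0,0,0.005,0],[0,0,0,0],[0,0,0,0]]'
python3 - <<'E'
from h import *
from cell import ctrl
s=ctrl.camera("side");o=ctrl.observe();print(o["position"],o["ft_force"]);amap(s["image"],172,220,240,300)
E
```

```text
t: 14.1
position: [0.4633, -0.0102, 0.1202]
tcp_rot: [0.0, 1.0, -0.014, 0.001]
ft_force: [-0.2, 0.2, -0.7]
finger_gap: 0.6
grasp_force: 0.0
[ 0.46333715 -0.01022322  0.12022174] [ 0.66242843  0.22154772 -0.42253401]
172 ....#######.....############################################
173 ....#######......###########################################
174 .+..########..+B..##########################################
175 .+..########..+B.###########################################
176 .++.########....############################################
177 .++.#####.##....############################################
178 ....###########.#.##########################################
179 ###############################################.+++..#######
180 ###########################.####.....##########.++++.#######
181 #################.......BBBBBB.......##########..+++...#####
182 ########.......BBBBBBBBBBBBBBBB........########.........####
183 #.........#...+BBBBBBBBBB.BBBBB........########..#.......###
184 .....########..BBBBBBBB.................##########......####
185 .....#####.##..BBBB................
[... 1535 characters left out ...]
WWWWWWWWWWWWWWW++++.++WWWWW+++++R+WWWWWWWWWWWWWWWW
210 ......BB+WWWWWWWWWWWWWWWW++...+WWWWWW+++++RRWWWWWWWWWWWWWWWW
211 ......BB+WWWWWWWWWWWWWWWW++...+WWWWW+++++++RWWWWWWWWWWWWWWWW
212 ......BB.+WWWWWWWWWWWWWWW++...++++++++++++WRWWWWWWWWWWWWWWWW
213 ......BB.+WWWWWWWWWWWWWWW++....++++++++++WWRWWWWWWWWWWWWWWWW
214 ......+B.+WWWWWWWWWWWWWW++......++++++++WWWRWWWWWWWWWWWWWWWW
215 .....++B.+WWWWWWWWWWWWWW++......+++++WWWWWWRWWWWWWWWWWWWWWWW
216 .....++B.+WWWWWWWWWWWWWWW+++..++WWWWWWWWWWWRWWWWWWWWWWWWWWWW
217 ...++++BB+WWWWWWWWWWWWWWWW+++++WWWWWWWWWWWWRRWWWWWWWWWWWWWW+
218 ..BBBBBBB+WWWWWWWWWWWWWWWWW++WWWWWWWWWWWWWWWWWWW+++++++++++B
219 ++BBBBBBB+WWWWWWWWWWWWWWWWWWWWWWWWWWWWW++++++++++BBBBBBBBBBB
```

Run:
```python
from h import *
from cell import ctrl
s=ctrl.camera("side")
for z in(.135,.15,.165):print(z,[proj(s,[x,y,z]).round(1) for x,y in((.463,-.039),(.473,-.039),(.463,.0185),(.473,.0185),(.463,-.0102),(.43,-.0102),(.495,-.0102))])
```

```text
0.135 [array([255.2, 204.2]), array([255.7, 207.3]), array([276.6, 201.6]), array([277.2, 204.7]), array([266. , 202.9]), array([264.4, 193.1]), array([267.5, 212.8])]
0.15 [array([254.9, 200.9]), array([255.3, 204. ]), array([276.6, 198.3]), array([277.1, 201.4]), array([265.8, 199.6]), array([264.2, 189.8]), array([267.3, 209.5])]
0.165 [array([254.6, 197.6]), array([255. , 200.7]), array([276.5, 194.9]), array([277., 198.]), array([265.6, 196.3]), array([264. , 186.3]), array([267.1, 206.2])]
```

Tips are at z≈0.15, straddling the bar (columns 254 and 278, bar at 266). Closing.

```bash
python3 -m crank '[[0,0,0.002,0],[0,0,0,0],[0,0,0,0],[0,0,0,0],[0,0,0,0],[0,0,0,0],[0,0,0,0]]' 0 40
python3 - <<'E'
from h import *
from cell import ctrl
p=ctrl.camera("side");amap(p["image"],176,218,240,300)
E
```

```text
t: 15.08
position: [0.4629, -0.01, 0.1176]
tcp_rot: [-0.0, 1.0, -0.014, 0.0]
ft_force: [-0.3, 0.6, 1.0]
finger_gap: 0.117
grasp_force: 40.0
176 .+++..........##.###########################################
177 .++++.........##.###########################################
178 .++..........#.#.#.#########################################
179 #....###########.#############################.....#########
180 ###################################..#......++...++..#######
181 ########################....##.#.#####.....+++++++++..######
182 ############.#..........BBBB.#########.....+++++.......#####
183 ####......+++......#.#.BBBBB..########...................###
184 #...++.++++++..#######........########..................####
185 ....++++++++++.##..#.#........########................+..###
186 ....+++........#######........#########......+++++++++++.###
187 ...............#####.##.......########.R++++++++++++++++.###
188 .#.............########.......########.R++++++++++++++++.###
189 #######......+.########......#########.R+++++++++++++++++..+
190 #....B.+WWWWWW+########.....#########..R++++++
[... 1069 characters left out ...]
WWWWWWWWWWWWWWW++++.++++++++++++RWWWWWW+++++WWWWWW
208 ......BB+WWWWWWWWWWWWWWWW++++.++++++++++++RWWWWWWWWWWWWWWWWW
209 ......BB+WWWWWWWWWWWWWWWW+++..++WWWW++++++RWWWWWWWWWWWWWWWWW
210 ......BB+WWWWWWWWWWWWWWWW++...+WWWWW++++++RWWWWWWWWWWWWWWWWW
211 ......BB+WWWWWWWWWWWWWWWW+....+WWWWW++++++RWWWWWWWWWWWWWWWWW
212 ......BB+WWWWWWWWWWWWWWWW++...++++++++++++WRWWWWWWWWWWWWWWWW
213 ......BB+WWWWWWWWWWWWWWWW++....++++++++++WWRWWWWWWWWWWWWWWWW
214 ......+B.WWWWWWWWWWWWWWW++......+++++++WWWWRWWWWWWWWWWWWWWWW
215 .....++B.+WWWWWWWWWWWWWW+++.....+++++WWWWWWRWWWWWWWWWWWWWWWW
216 .....++B.+WWWWWWWWWWWWWWW++..+++WWWWWWWWWWWRWWWWWWWWWWWWWWWW
217 ...++++B.+WWWWWWWWWWWWWWWW+++++WWWWWWWWWWWWRWWWWWWWWWWWWWWW+
```

Bar gripped (11 mm). Slide slowly, starting with 60 mm.

```bash
python3 -m crank '[[0,-0.005,0,0],[0,-0.008,0,0],[0,-0.008,0,0],[0,-0.008,0,0],[0,-0.008,0,0],[0,-0.008,0,0],[0,-0.008,0,0],[0,-0.007,0,0],[0,0,0,0]]' - 50
python3 - <<'E'
from h import *
from cell import ctrl
p=ctrl.camera("side");amap(p["image"],176,222,255,350)
E
```

```text
t: 16.25
position: [0.4646, 0.0512, 0.1176]
tcp_rot: [-0.001, 1.0, -0.014, 0.0]
ft_force: [-0.1, 2.0, 0.3]
finger_gap: 0.116
grasp_force: 50.0
176 ..#.....##..BB..####.#####################################################..+.+++++++..++++++++
177 ..##..##.###..#######################################.........###########.....++++++....+++++++
178 .##.####.######################################......+++++.+++.##########+++..++++.++....+++++.
179 ##....#..######################.#....##########...+++++++++++++..########.++++.BBB++....++++.++
180 .#....#.#.##########..##..........++.###########....++............######BBBBBBBB.B.++.+++++++++
181 #....#..###............##.#######..+.#..########...................####..+++++WWWWW++++++++++++
182 .###.#.###.BBBB........##########....#..#########.................####.++W+++++WWWW++++++++++++
183 #########.BBBBBB.........#########....+.###########............++.####+++++++++++++++++++++++++
184 ########.BBBBBB........++#########......########....++++++++++++++.###+++++++++++++++++++++++++
185 #####.........#........++##########..#..########.++++
[... 2942 characters left out ...]

215 ##########.....+++WWWWWWWWWWWWWWWW+++++WWWWWWWWWWWWWWWWWWWWWWWW++++++++++BBBBBBBBBBBBBBBBBB....
216 ###....++++++++++WWWWWWWWWWWWWWWWWWWWWWWWWWWWWWWWWWWW+++++++++++BBBBBBBBBBBBBBBBBBBBBBBBBB.....
217 .......+++++++++++WWWWWWWWWWWWWWWWWWWWWWWWWW++++++++++BBBBBBBBBBBBBBBBBBBBBBBBBBBBBBBBBBBBRRR..
218 ........++++++++++WWWWWWWWWWWWWWWW++++++++++BBBBBBBBBBBBBBBBBBBBBBBBBBBBBBBBBBBBBBBBBBBBBBRRRR.
219 ........++++++++++WWWWWW++++++++++BBBBBBBBBBBBBBBBBBBBBBBBBBBBBBBBBBB..BBBBBBBBBBBBBBBBBB.RRRR.
220 ........+++++++++++++++++BBBBBBBBBBBBBBBBBBBBBBBBBBBBBBBBBBBBBBBBBBBB..BBBBBBBBBBBBBBBBBBRRRRR.
221 .........++++BBBBBBBBBBBBBBBBBBBBBBBBBBBBBBBBBBBBBBBBBBBBBBBBBBBBBBBBBBBBBBBBBBBBBBBBBBBBRRR...
```

```bash
python3 -m crank '[[0,-0.008,0,0],[0,-0.008,0,0],[0,-0.008,0,0],[0,-0.008,0,0],[0,-0.008,0,0],[0,-0.008,0,0],[0,-0.008,0,0],[0,-0.008,0,0],[0,-0.008,0,0],[0,-0.008,0,0],[0,-0.006,0,0],[0,0,0,0],[0,0,0,0]]' - 60
python3 - <<'E'
from h import *
from cell import ctrl
s=ctrl.camera("side");amap(s["image"],184,220,300,385)
o=ctrl.observe();print(o["position"],o["ft_force"],o["ft_torque"])
E
```

```text
t: 17.92
position: [0.4674, 0.1365, 0.1178]
tcp_rot: [-0.001, 1.0, -0.014, 0.0]
ft_force: [1.0, -1.2, 2.4]
finger_gap: 0.117
grasp_force: 60.0
184 .....++++WWWWW+######################.+++++++++++++++++++++++++++++++++++++++++++++++
185 WWWWWWWWWWWWWW.###############..R.+++++++++++++++++++++++++++++++++++++++++++++++++++
186 WWWWWWWWWWWWWW+#######.######.+++++++++++++++++++++++++++++++++++++++++++++++++++++++
187 WWWWWWWWWWWWWWW+.####...#####++++R+++++++++++++++++++++++++++++++++++++++++++++++++..
188 +WWWWWWWWWWWWWW+.####...#####++++R+++++++++++++++++++++++++++++++++++++++++++++++....
189 +WWWWWWWWWWWWWWW+####...####.++++R+++++++++++++++++++++++++++++++++++++++++++++++....
190 WWWWWWWWWWWWWWWW+####...####.++++R+++++++++++++++++++++++++++++++++++++++++++++++....
191 +WWWWWWWWWWWWWWW+####...####++++++R++++++++++++++++++++++++++++++++++++++++++++++....
192 +WWWWWWWWWWWWWWW+.###....##.++++++R+++++++++++++++++++++++++++++++++++++++++++++++...
193 +WWWWWWWWWWWWWWW+.##.....##.++++++R+++++++++++++++++++++++++++++++++++++++++++++++...
194 .+WWWWWWWWWWWWWWW+##.....##+++++++R++++++++++++++++++
[... 1693 characters left out ...]
WWW++++++++++++++++..............................
214 W++++WWWWWWWWWWWWWWWWWWWWWWWW++++++++++BBBBBBB.......................................
215 +++++WWWWWWWWWWWWWW++++++++++BBBBBBBBBBBBBBBBB.......................................
216 +++++WWWW++++++++++BBBBBBBBBBBBBBBBBBBBBBBBBB........................................
217 +++.+++++BBBBBBBBBBBBBBBBBBBBBBBBBBBBBBBBBBBBRRR.....................................
218 BBBBBBBBBBBBBBBBBBBBBBBBBBBBBBBBBBBBBBBBBBBBBRRRR....................................
219 BBBBBBBBBBBBBBBBBBBBBBBB..BBBBBBBBBBBBBBBBBB.RRRR....................................
[0.46742633 0.13639594 0.11771383] [ 0.65283325 -0.56259899  1.41652769] [-0.13521738 -0.04686044  0.03598028]
```

```bash
cat >> h.py <<'E'
def redline(p,z=.13):
    im=p["image"].astype(float);q=[]
    for r in range(190,211):
        w=np.clip(im[r,325:352,0]-1.25*im[r,325:352,1]-5,0,None)
        if w.max()>25:
            k=w.argmax();a=slice(max(k-3,0),k+4);q.append(at(p,((w[a]*np.arange(325,352)[a]).sum()/w[a].sum(),r),z))
    q=np.array(q);b=q[:,:2]-[.469,.1957];c=np.cos(.0295);s=np.sin(.0295)
    X=c*b[:,0]-s*b[:,1];Y=s*b[:,0]+c*b[:,1]
    return len(q),np.polyfit(X,Y,1),np.std(Y-np.polyval(np.polyfit(X,Y,1),X))
E
python3 - <<'E'
from h import *
from cell import ctrl
for _ in range(2):print(redline(ctrl.camera("side")))
s=ctrl.camera("side")
for c,r in((345.5,213.5),(346,214)):print(at(s,(c,r),.13))
p=cv2.imread("pics/side0.png")[:,:,::-1];s["image"]=p
# initial front edge of lid/box in the side picture
g=p.astype(int).sum(2)
for r in(190,196,206,210):print(r,g[r,336:354])
t=ctrl.camera("top")
for d in ctrl.boxes_of(t,"lid_mark")[:2]:print(d)
E
```

```text
(21, array([-0.00257258, -0.01859823]), np.float64(0.0003081749449699922))
(21, array([-0.00197343, -0.01861884]), np.float64(0.0003101591993821023))
[0.52415362 0.19271392 0.13      ]
[0.52589059 0.1936427  0.13      ]
190 [556 541 522 523 464 427 409 330 319 333 346 337 351 342 352 353 352 336]
196 [413 424 421 414 425 425 426 428 445 365 292 306 326 317 311 320 317 318]
206 [631 630 633 636 631 639 644 643 570 382 204 208 204 201 201 219 213 210]
210 [625 638 639 631 638 633 634 644 652 632 450 205 191 199 197 219 221 213]
{'rect': [122.0, 184.2, 246.0, 237.9], 'confidence': 0.77}
```

Run:
```python
from h import *
from cell import ctrl
s=ctrl.camera("side")
for c,r in((344.8,206),(345.9,210)):
    b=at(s,(c,r),.13)[:2]-[.469,.1957];print(np.sin(.0295)*b[0]+np.cos(.0295)*b[1])
```

```text
0.0017325241657577678
0.0019823534288392567
```

Three estimates agree on about 20 mm left.

```bash
python3 -m crank '[[0,-0.005,0,0],[0,-0.005,0,0],[0,-0.005,0,0],[0,-0.005,0,0],[0,0,0,0],[0,0,0,0],[0,0,0,0],[0,0,0,0]]' - 60
python3 - <<'E'
from h import *
from cell import ctrl
s=ctrl.camera("side");print(redline(s))
o=ctrl.observe();print(o["position"],o["ft_force"],o["joint_velocities"].round(3))
a=s["image"][150:250,270:410,::-1];cv2.imwrite("pics/fin.png",cv2.resize(a,None,fx=5,fy=5,interpolation=cv2.INTER_CUBIC))
E
```

```text
t: 19.27
position: [0.4681, 0.1543, 0.1186]
tcp_rot: [0.002, 1.0, -0.014, 0.0]
ft_force: [-0.7, -6.1, 6.4]
finger_gap: 0.111
grasp_force: 60.0
(21, array([-0.00080709, -0.00133765]), np.float64(0.0002629158325652725))
[0.46810063 0.15429984 0.11860898] [-0.85759719 -4.9059345   6.28332949] [-0.     0.    -0.    -0.001 -0.003 -0.001]
```

View pics/fin.png

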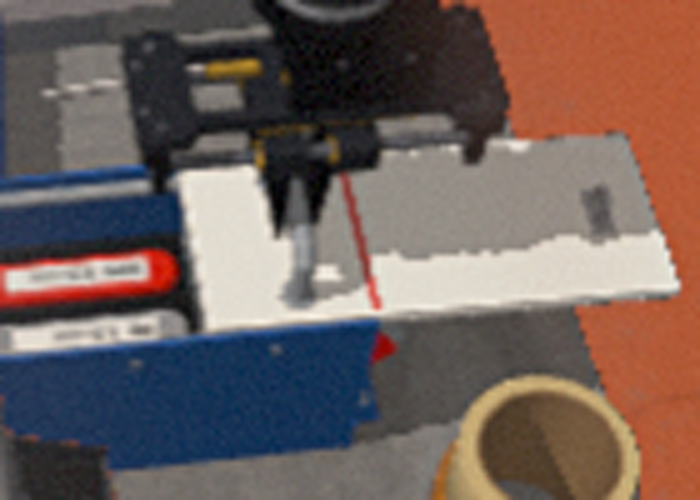

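The line now lies over the end wall to within about 2 mm (its end at (377,305), the box corner at (380,320)). The lid is level, the test pieces are bare and the hasp hangs outside. One 2 mm nudge, then hand in.

```bash
python3 -m crank '[[0,-0.002,0,0],[0,0,0,0],[0,0,0,0],[0,0,0,0],[0,0,0,0]]' - 60
python3 - <<'E'
from h import *
from cell import ctrl
print(redline(ctrl.camera("side")));print(ctrl.observe()["ft_force"]);print(ctrl.sign_off())
E
```

```text
t: 19.95
position: [0.4682, 0.1557, 0.1188]
tcp_rot: [0.002, 1.0, -0.014, 0.0]
ft_force: [-0.9, -8.1, 7.7]
finger_gap: 0.112
grasp_force: 60.0
(21, array([-0.00020093, -0.00012089]), np.float64(0.0003277090400502983))
[-0.88421373 -6.91474481  7.53295169]
the job is handed in; nothing more can be done
None
```

The job is handed in: the hasp hangs outside, and the lid is slid out and held level by the handle at a 60 N grip, with the red line about 0–2 mm from the end wall's outer face by camera; the hand-in gave no verdict.

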